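# Try a rebuilt check valve by hand

### The job

Three check valves stand on the bench with the pump parts. Try the brass-bodied one with closed fingertips: gently press its disc straight down until it is fully open against its stop, let it spring right back shut, then do the same a second time. Leave the valve standing where it is, leave the other two valves and all the other parts alone, and finish clear of everything.

Things in the scene. Friction and masses are not known exactly. Their poses are not given: they have to be found in the camera images.
- brass_valve: The check valve to try: a thick ring-shaped body of yellow brass with a plain steel disc, 127 mm across and 46 mm high, 1.8 kg, standing loose on the bench with the inlet face up. Origin: centre of its underside, z up. In the inlet face is a round bore 62 mm wide; the valve disc fills it 8 mm below the face when shut. Taller fixed equipment (a green pump bearing frame, a black tub, a toolbox, up to 225 mm high) stands at the back and sides, at least 80 mm from its rim.
- brass_disc_face (a point): Centre of the upper face of the brass valve's steel disc (the flat face to press; two thin dark rings and a centre mark on it). It moves with the disc: 38 mm above the bench when shut, about 24 mm when just fully open (the spring cage that carries the disc also gives about 2 mm).
- brass_disc (a joint): How far the brass valve's disc is pressed down, m: 0 = shut against its seat, 0.012 = pressed right down on its stop (fully open). A spring pushes it shut: it starts to move at about 4 N and needs about 10 N when fully open, where it meets a firm, slightly springy stop (beyond that it yields about 1 mm per 6 N); it closes by itself when let go.
- steel_valve: Bystander: check valve of the same shape and size with a bare steel body and a steel disc; same origin.
- steel_disc (a joint): Disc of the steel valve, to be left shut: 0 = shut against its seat, 0.012 = pressed right down on its stop (fully open).
- green_valve: Bystander: check valve of the same shape and size with a green-painted body and a brass disc; same origin.
- green_disc (a joint): Disc of the green valve, to be left shut: 0 = shut against its seat, 0.012 = pressed right down on its stop (fully open).
- cone: Bystander: green cone-shaped pump casting standing on its 160 mm flange, 118 mm high; origin at the centre of its underside.
- bearing: Bystander: steel ball bearing lying flat, 90 mm across, 40 mm bore, 23 mm high; origin at the centre of its underside.
- coupling: Bystander: dark steel half of a jaw coupling, 80 mm across, three jaws upward, 50 mm high; origin at the centre of its underside.
- spanner: Bystander: steel double open-ended spanner, 218 mm long and 46 mm wide at the ends, 9 mm thick, lying flat along its x axis; origin at mid-length, underside.
- hex_key: Bystander: dark L-shaped hex key of 10 mm bar, long leg 105 mm along its x axis, short leg 36 mm along +y at the +x end; origin on the bench under the middle of the long leg.
Mind the look-alikes: they are no part of the job. Several things look just like the brass_valve: the one meant starts farthest to the robot's right.

How it is judged:
By the outcome, as a careful person would: the job done as asked, in the order asked, and still so for the second after the job is handed in, with the robot touching nothing.
It also fails if it takes over 38 s, if anything falls off the work surface, if the arm or the gripper's body presses on something with over 40 N, if the wrist force passes 120 N, or if a joint passes its speed limit or range.

### The arm

A 6-joint arm with a two-finger parallel gripper is mounted at the origin on the work surface. World frame = base frame: x ahead of the robot, y to its left, z up, the work surface at z = 0. Lengths are in mm, angles in rad, forces in N, time in s.
With the tool pointing down it reaches from about 325 to 850 mm from the base axis. Payload 15.5 kg.
Tool frame: the origin (TCP) lies midway between the tips of the shut fingers; the grasp point (between the pads) lies 19 mm behind it; z points along the fingers, y is the direction in which the jaws open and shut (so a half turn about z gives the same grasp; the last joint's range is limited). The gripper opens to 91 mm and grips with 3 to 60 N. Pads are 32 mm wide; open, the fingers measure 118 mm over their backs; the gripper's body (76 mm by 178 mm) begins 60 mm behind the grasp point.
Start: joints at [1.036, 0.494, 1.345, -0, 1.302, -0.096], TCP at [265.529, 565.792, 213.915] pointing down, gripper open.
Joint ranges: [-2.91, 2.91], [-0.82, 2.16], [0.22, 2.67], [-1.22, 4.37], [0.12, 2.79], [-3.08, 3.08]. Speed limits (rad/s): [1.89, 1.89, 2.57, 3.01, 3.01, 3.01].

### API

Orientations are given as a unit quaternion [x, y, z, w].
In Python, from workcell import ctrl, cams, workorder gives the robot as it stands. The module is installed in compiled form; this text tells all that it offers.
- The arm moves only by the tool jog_arm, never from a script. Its argument "commands" is one flat list of numbers, 7 for each row, row after row: the shift along the tool's x, y, z as a fraction of full scale, then the turn, a rotation vector about the tool's x, y, z as a fraction of full scale, then the opening in per cent of the stroke, from 0 (shut) to 100 (fully open). A call has 1 to 10 rows; each row shifts and turns the commanded pose from where the row before left it, along the tool's axes as they then stand; what a row does not reach is not made up. Full scale, the value 1, is 40 mm for a shift and 0.15 rad for a turn. A row lasts 1/8 s, in which the tool goes at most 62.5 mm and 10.7 degrees, less where a joint would pass 70% of its speed; a pose out of reach is approached as far as the arm can. A call with a number of a shift or a turn outside -1 to 1 is refused whole. A call with a gripper value outside its range is refused whole. The fingers move at their own pace and stop on an object; "newtons" is the grip in N (left out, the last holds). Time passes only in rows, so rows that do not move let the fingers close. It gives the time, the measured TCP pose, the force and the opening at its end, in the units of the state.
- ctrl.observe(): the state, without advancing time (a new reading comes with each control period).
- cams.camera(name): name is "side" or "top" or "wrist"; returns (picture, depth): 480x640x3 uint8, blue, green, red; 480x640 float32, mm along the optical axis (not along the pixel's ray), 0 where there is no reading.
- cams.calibration(name): a dict with "intrinsics" (3x3 intrinsics, pixels), "pose" (4x4, takes a point from camera to world coordinates). Camera axes: x right, y down, z forward; pixel columns grow to the right and rows downward; lengths in mm; the calibration is good to about 2 mm. A picture is of the moment at which its call begins: read the wrist's pose just before it. calibration takes no time and is no camera call; for the wrist camera it gives the pose at the moment of the call.
- workorder.sign_off(): hands the job in, once; it reports no verdict.
The state is a dict: "clock": time; "q": joint angles; "joint_velocities": joint speeds; "joint_torque": joint torques, N m; "tool_pos": TCP position; "tool_rot": TCP orientation; "contact_force": force on the tool from outside, world axes, zero at the start; "wrist_torque": the same for the moment, N m; "width": finger opening in mm.
Only numpy, scipy, OpenCV 4.12 (cv2) and the standard library are available. Lean on these libraries where they do the work, as an engineer would, in place of code of your own. Each camera call takes 0.05 s, during which the arm holds its last target.

## Working session

There is one attempt and no reset: what is moved stays moved. The work goes in short steps, Python scripts to look and compute and a tool call to move; the robot and the scene stay as the last step left them, time stands still between calls to the robot, and variables do not carry over. Pictures are saved under pics/ and viewed, and the job is handed in when it is done.

Besides the shell and the picture viewer there is one more tool, called after "Call:" as name(argument=value, ...) on one line, values as JSON. jog_arm: Moves the arm, as the interface text tells. Its arguments: {"type":"object","properties":{"commands":{"type":"array"},"newtons":{"type":"number"}},"required":["commands"]}

```bash
mkdir -p pics
python3 - <<'E'
from workcell import ctrl, cams
import cv2, numpy as np
print(ctrl.observe())
for n in ("top","side"):
    im,d=cams.camera(n); c=cams.calibration(n)
    cv2.imwrite(f"pics/{n}0.png",im); np.savez(f"{n}0.npz",im=im,d=d,K=c["intrinsics"],T=c["pose"])
    print(n,np.round(c["intrinsics"],1).tolist(),np.round(c["pose"],3).tolist())
E
```

```text
{'clock': 0.0, 'q': array([ 1.03652171e+00,  4.94192593e-01,  1.34614083e+00, -3.68855037e-06,
        1.30251932e+00, -9.55175190e-02]), 'joint_velocities': array([-0.00048041, -0.00213218, -0.00082635, -0.00070809,  0.00300895,
        0.00052237]), 'joint_torque': array([ 1.43484463e-03, -8.78835082e+01, -3.81848466e+01,  7.07100844e-02,
        5.32530737e-02, -2.49742270e-04]), 'tool_pos': array([265.31584634, 565.45593801, 213.32913936]), 'tool_rot': array([ 2.17622585e-01,  9.76032793e-01, -5.99618411e-04, -1.93446447e-04]), 'contact_force': array([-0.77101703, -0.4109952 ,  0.18135533]), 'wrist_torque': array([-0.00414686,  0.01541759,  0.01748603]), 'width': 91.05307843598028}
top [[524.3, 0.0, 315.1], [0.0, 524.3, 239.9], [0.0, 0.0, 1.0]] [[0.025, -0.99, 0.139, 357.974], [-1.0, -0.027, -0.009, 40.951], [0.013, -0.139, -0.99, 1161.079], [0.0, 0.0, 0.0, 1.0]]
side [[583.2, 0.0, 326.7], [0.0, 583.2, 251.2], [0.0, 0.0, 1.0]] [[0.868, -0.332, 0.371, 41.732], [-0.497, -0.546, 0.675, -816.589], [-0.022, -0.77, -0.638, 886.174], [0.0, 0.0, 0.0, 1.0]]
```

View pics/top0.png

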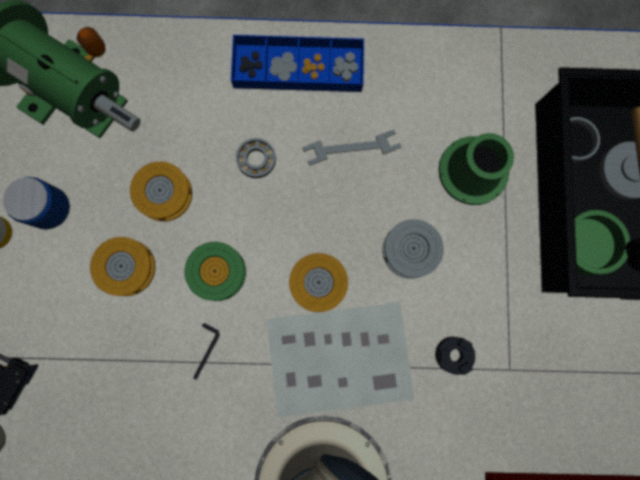

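View pics/side0.png

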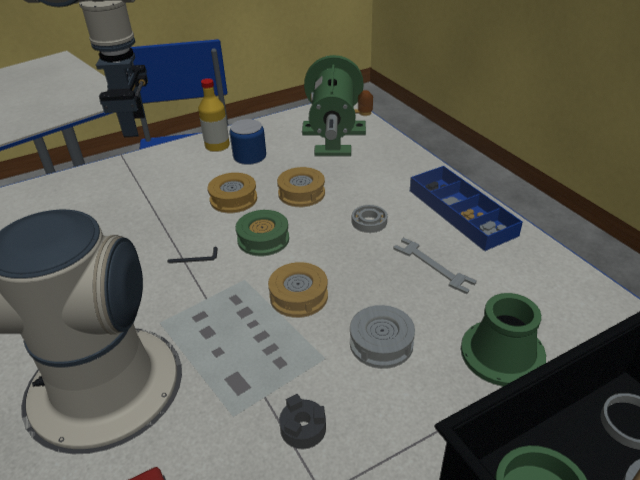

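The top view has three brass look-alikes: (319,282), (161,190) and (122,266). The steel valve is at (413,248) and the green one at (215,271). Image right is the robot's right (−y), so the one meant is at (319,282), or about (298,288) in the side view. Next I measure it in both views.

```bash
cat > h.py <<'E'
import numpy as np, cv2
def ray(K,T,uv,z):
    d=T[:3,:3]@np.linalg.inv(K)@np.array([uv[0],uv[1],1.]); o=T[:3,3]
    return o+d*(z-o[2])/d[2]
E
python3 - <<'E'
import cv2,numpy as np
from h import *
for n,box in (("top",(280,240,360,320)),("side",(260,255,336,322))):
    f=np.load(n+"0.npz"); im,d,K,T=f["im"],f["d"],f["K"],f["T"]
    x0,y0,x1,y1=box; cr=im[y0:y1,x0:x1]
    cv2.imwrite(f"pics/{n}crop.png",cv2.resize(cr,None,fx=7,fy=7,interpolation=cv2.INTER_CUBIC))
    hsv=cv2.cvtColor(cr,cv2.COLOR_BGR2HSV)
    m=((hsv[...,1]>110)&(hsv[...,0]>10)&(hsv[...,0]<35)).astype(np.uint8)*255
    cs,h=cv2.findContours(m,cv2.RETR_CCOMP,cv2.CHAIN_APPROX_NONE)
    for c,hh in zip(cs,h[0]):
        if len(c)<25: continue
        inner=hh[3]>=0
        p=c[:,0,:]+[x0,y0]
        e=cv2.fitEllipse(p.astype(np.float32))
        # map boundary to plane then circle
        z=46
        P=np.array([ray(K,T,q,z)[:2] for q in p]).astype(np.float32)
        ew=cv2.fitEllipse(P)
        print(n,"inner" if inner else "outer",len(c),np.round(e[0],1),np.round(e[1],1),"world z46",np.round(ew[0],1),np.round(ew[1],1))
        if inner:
            P=np.array([ray(K,T,q,38)[:2] for q in p]).astype(np.float32); ew=cv2.fitEllipse(P)
            print("  z38",np.round(ew[0],1),np.round(ew[1],1))
            u,v=np.round(e[0]).astype(int); dd=np.median(d[v-4:v+5,u-4:u+5])
            w=T@np.r_[np.linalg.inv(K)@[u,v,1.]*dd,1]; print("  depth point",np.round(w,1))
E
```

```text
top outer 164 [318.2 282.1] [57.3 57.7] world z46 [424.8  21.3] [121.7 122.4]
top inner 86 [318.3 282. ] [30.5 30.7] world z46 [424.6  21.2] [64.7 65.3]
  z38 [425.1  21.1] [65.2 65.7]
  depth point [425.1  21.7  37.2   1. ]
side outer 167 [298.1 288.9] [53.8 59. ] world z46 [418.7  -0.6] [123.9 164.9]
side inner 72 [297.6 282.5] [20.1 30.5] world z46 [425.4  14.3] [63.  64.8]
  z38 [429.   22.2] [63.6 65.4]
  depth point [430.8  24.   36.6   1. ]
```

View pics/topcrop.png

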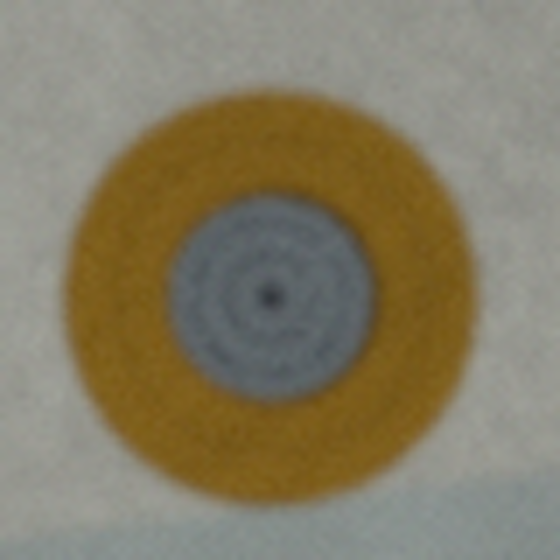

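View pics/sidecrop.png

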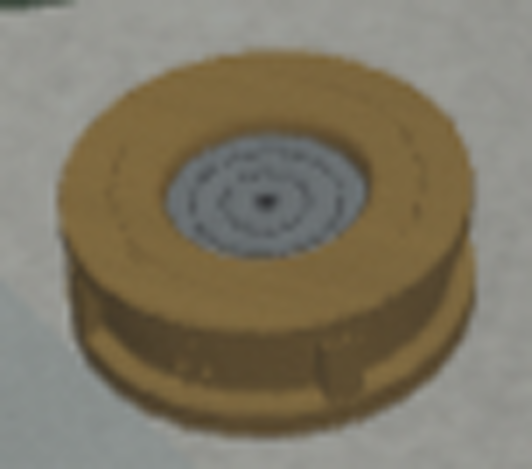

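Both views agree on the target: the disc centre mark is at about (426, 21), with a bore of about 64 mm and disc height of about 37 mm. It is the rightmost brass valve with a steel disc. I'll travel there at the current height and shut the fingers on the way.

Call:
jog_arm(commands=[-0.9, -1, 0, 0, 0, 0, 0, -0.9, -1, 0, 0, 0, 0, 0, -0.9, -1, 0, 0, 0, 0, 0, -0.9, -1, 0, 0, 0, 0, 0, -0.9, -1, 0, 0, 0, 0, 0, -0.9, -1, 0, 0, 0, 0, 0, -0.9, -1, 0, 0, 0, 0, 0, -0.9, -1, 0, 0, 0, 0, 0, -0.9, -1, 0, 0, 0, 0, 0, 0, 0, 0, 0, 0, 0, 0], newtons=10)

```text
clock: 1.35
tool_pos: [406.7, 99.3, 213.9]
tool_rot: [0.22, 0.976, -0.0, 0.0]
contact_force: [-0.2, 2.0, -0.5]
width: 1.0
```

Run:
```python
from workcell import ctrl, cams
import cv2, numpy as np
s=ctrl.observe(); c=cams.calibration("wrist"); im,d=cams.camera("wrist")
cv2.imwrite("pics/w1.png",im); np.savez("w1.npz",im=im,d=d,K=c["intrinsics"],T=c["pose"])
print(s["tool_pos"],s["tool_rot"],s["contact_force"],s["width"]); print(np.round(c["pose"],2).tolist())
from scipy.spatial.transform import Rotation as R
M=R.from_quat(s["tool_rot"]).as_matrix(); print(M.round(4)); print("to go tool mm",M.T@(np.array([426,21,213])-s["tool_pos"]))
```

```text
[406.70801083  99.28934351 213.87453887] [ 2.19950048e-01  9.75511102e-01 -2.31278527e-04  1.17059950e-04] [-0.15206499  2.03854354 -0.4567283 ] 0.9535220925040505
[[0.43, 0.87, 0.24, 337.73], [0.9, -0.41, -0.12, 133.51], [0.0, 0.27, -0.96, 385.71], [0.0, 0.0, 0.0, 1.0]]
[[-9.032e-01  4.291e-01  1.000e-04]
 [ 4.291e-01  9.032e-01 -5.000e-04]
 [-3.000e-04 -4.000e-04 -1.000e+00]]
to go tool mm [-51.02118363 -62.43529541   0.91633998]
```

View pics/w1.png

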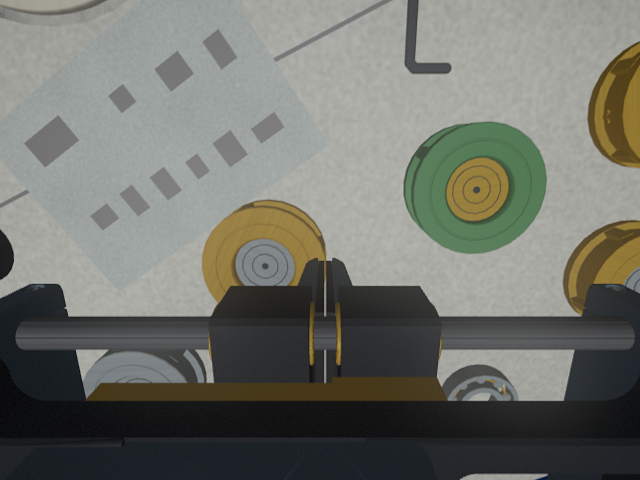

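The wrist view shows the brass valve's centre mark at (265,266). The green valve is at (476,190), and the shut fingertips are at (325,262). I'll cast the mark onto z = 38.

Run:
```python
import cv2,numpy as np
from h import *
f=np.load("w1.npz"); im,K,T=f["im"],f["K"],f["T"]
g=cv2.cvtColor(im,cv2.COLOR_BGR2GRAY)[254:279,253:278].astype(float)
w=np.clip(75-g,0,None); yy,xx=np.mgrid[254:279,253:278]
r=(xx-265)**2+(yy-266)**2<25; w=w*r
u,v=(w*xx).sum()/w.sum(),(w*yy).sum()/w.sum(); print(u,v,g.min(),"wrist",ray(K,T,(u,v),38).round(1))
for n,p in (("top",(318.5,282.0)),("side",(298.0,283.5))):
    f=np.load(n+"0.npz"); print(n,ray(f["K"],f["T"],p,38).round(1))
M=None
```

```text
265.056 265.496 65.0 wrist [426.5  22.8  38. ]
top [425.1  20.6  38. ]
side [428.   18.4  38. ]
```

The three views agree to about ±2 mm at (426.3, 21.3). I'll move above it, then down to z ≈ 65.

Call:
jog_arm(commands=[-0.64, -0.775, 0, 0, 0, 0, 0, -0.64, -0.775, 0, 0, 0, 0, 0, 0, 0, 0, 0, 0, 0, 0, 0, 0, 0.9, 0, 0, 0, 0, 0, 0, 0.9, 0, 0, 0, 0, 0, 0, 0.9, 0, 0, 0, 0, 0, 0, 0.6, 0, 0, 0, 0, 0, 0, 0.4, 0, 0, 0, 0, 0, 0, 0, 0, 0, 0, 0])

```text
clock: 2.52
tool_pos: [424.9, 25.7, 65.2]
tool_rot: [0.217, 0.976, -0.0, -0.001]
contact_force: [0.1, 0.5, 0.2]
width: 0.9
```

Run:
```python
from workcell import ctrl, cams
import cv2, numpy as np
from scipy.spatial.transform import Rotation as R
s=ctrl.observe(); c=cams.calibration("wrist"); im,d=cams.camera("wrist"); im2,_=cams.camera("side")
cv2.imwrite("pics/w2.png",im); cv2.imwrite("pics/s2.png",cv2.resize(im2[180:340,200:400],None,fx=4,fy=3.75,interpolation=cv2.INTER_CUBIC)); np.savez("w2.npz",im=im,d=d,K=c["intrinsics"],T=c["pose"])
print(s["tool_pos"],s["contact_force"],s["wrist_torque"],s["width"])
M=R.from_quat(s["tool_rot"]).as_matrix(); print("to go",M.T@(np.array([426.3,21.3,60])-s["tool_pos"]), M[:,2])
K,T=c["intrinsics"],c["pose"]
p=np.linalg.inv(T)@np.r_[s["tool_pos"],1]; q=K@p[:3]; print("tcp px",q[:2]/q[2])
p=np.linalg.inv(T)@np.r_[s["tool_pos"][:2],38,1]; q=K@p[:3]; print("tcp-below px on disc",q[:2]/q[2])
```

```text
[424.87532582  25.7091776   65.17921997] [0.09313536 0.54479898 0.18320531] [ 0.01140418 -0.02521968 -0.01075607] 0.8593588583714481
to go [-3.17087645 -3.38685507  5.17393645] [-2.52710513e-03  3.77917848e-04 -9.99996735e-01]
tcp px [322.21539456 290.36950762]
tcp-below px on disc [322.52322236 271.67380066]
```

View pics/w2.png

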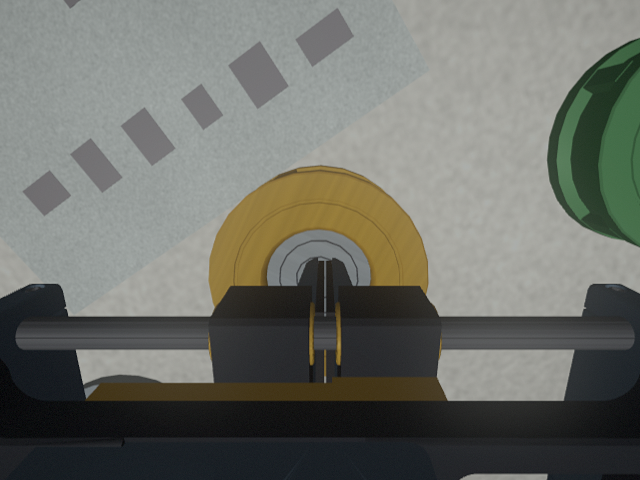

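View pics/s2.png

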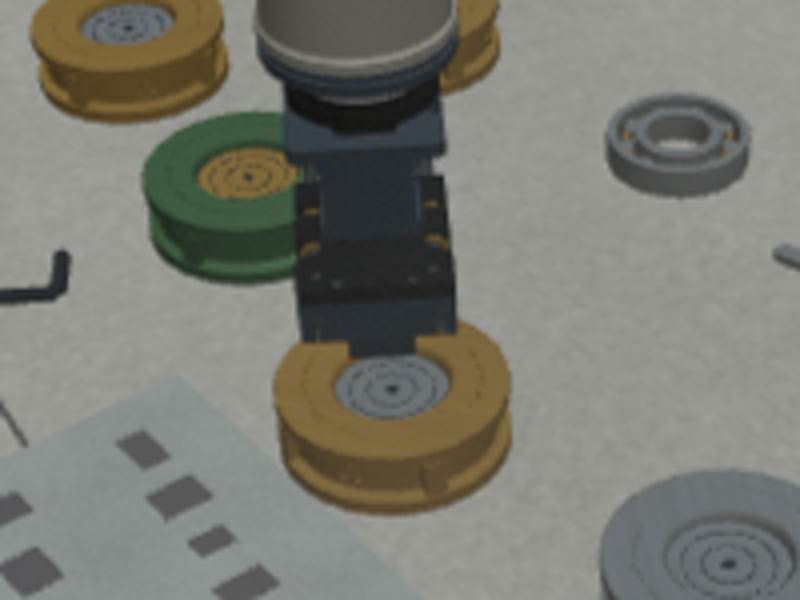

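The fingers sit over the bore with a small residual offset of about 3 mm in tool x and y. Side and wrist views agree the disc is at about (319,270) in the wrist image. I'll correct that and go down to just above the disc.

Call:
jog_arm(commands=[-0.07, -0.07, 0, 0, 0, 0, 0, 0, 0, 0, 0, 0, 0, 0, 0, 0, 0.25, 0, 0, 0, 0, 0, 0, 0.25, 0, 0, 0, 0, 0, 0, 0.1, 0, 0, 0, 0, 0, 0, 0, 0, 0, 0, 0, 0, 0, 0, 0, 0, 0, 0])

```text
clock: 3.5
tool_pos: [427.3, 20.6, 42.0]
tool_rot: [0.218, 0.976, -0.0, 0.0]
contact_force: [-0.6, 0.5, -0.1]
width: 0.4
```

Call:
jog_arm(commands=[0, 0, 0.05, 0, 0, 0, 0, 0, 0, 0.05, 0, 0, 0, 0, 0, 0, 0.05, 0, 0, 0, 0, 0, 0, 0.05, 0, 0, 0, 0, 0, 0, 0.05, 0, 0, 0, 0, 0, 0, 0, 0, 0, 0, 0, 0, 0, 0, 0, 0, 0, 0])

```text
clock: 4.38
tool_pos: [427.4, 20.6, 32.0]
tool_rot: [0.218, 0.976, 0.0, 0.0]
contact_force: [-0.3, -0.6, 6.5]
width: 0.2
```

Call:
jog_arm(commands=[0, 0, 0.05, 0, 0, 0, 0, 0, 0, 0.05, 0, 0, 0, 0, 0, 0, 0.05, 0, 0, 0, 0, 0, 0, 0.03, 0, 0, 0, 0, 0, 0, 0, 0, 0, 0, 0, 0, 0, 0, 0, 0, 0, 0])

```text
clock: 5.12
tool_pos: [427.4, 20.6, 24.9]
tool_rot: [0.218, 0.976, 0.0, 0.0]
contact_force: [-0.9, -0.0, 10.0]
width: 0.6
```

Call:
jog_arm(commands=[0, 0, 0.025, 0, 0, 0, 0, 0, 0, 0, 0, 0, 0, 0, 0, 0, 0, 0, 0, 0, 0])

```text
clock: 5.5
tool_pos: [427.4, 20.6, 24.0]
tool_rot: [0.218, 0.976, 0.0, 0.0]
contact_force: [-1.3, -0.9, 13.0]
width: 0.2
```

Call:
jog_arm(commands=[0, 0, 0.02, 0, 0, 0, 0, 0, 0, 0, 0, 0, 0, 0, 0, 0, 0, 0, 0, 0, 0])

```text
clock: 5.88
tool_pos: [427.5, 20.6, 23.3]
tool_rot: [0.218, 0.976, 0.0, 0.0]
contact_force: [-2.2, -0.7, 17.5]
width: 0.7
```

Run:
```python
from workcell import ctrl, cams
import cv2
s=ctrl.observe(); print(s["tool_pos"],s["contact_force"],s["wrist_torque"],s["clock"])
im,_=cams.camera("side"); cv2.imwrite("pics/s3.png",cv2.resize(im[180:340,200:400],None,fx=4,fy=3.75,interpolation=cv2.INTER_CUBIC))
s=ctrl.observe(); print(s["contact_force"])
```

```text
[427.46211133  20.61700212  23.30056312] [-2.17561681 -0.68989942 17.46624958] [0.01707558 0.40793117 0.03097561] 5.875
[-1.58494795  1.02682491 17.36581596]
```

View pics/s3.png

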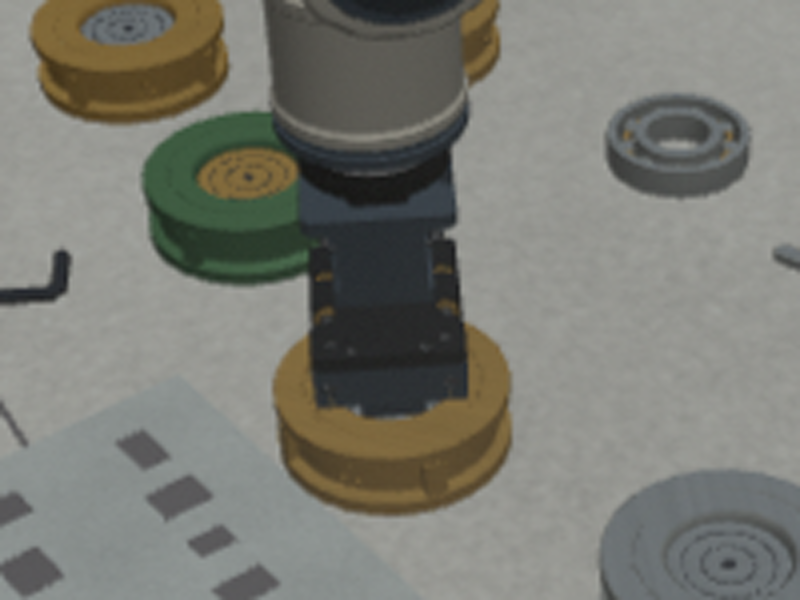

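Force is 17.4 N with a slope of about 6 N/mm, so the disc is on its stop. The side view shows the fingers inside the bore and the valve unmoved. Now I release until clear of the shut disc (38 mm).

Call:
jog_arm(commands=[0, 0, -0.1, 0, 0, 0, 0, 0, 0, -0.1, 0, 0, 0, 0, 0, 0, -0.1, 0, 0, 0, 0, 0, 0, -0.1, 0, 0, 0, 0, 0, 0, -0.1, 0, 0, 0, 0, 0, 0, -0.1, 0, 0, 0, 0, 0, 0, 0, 0, 0, 0, 0, 0, 0, 0, 0, 0, 0, 0, 0])

```text
invalid input
```

Run:
```python
from workcell import ctrl, cams
import cv2
s=ctrl.observe(); print(s["tool_pos"],s["contact_force"],s["clock"])
im,_=cams.camera("side"); cv2.imwrite("pics/s4.png",cv2.resize(im[180:340,200:400],None,fx=4,fy=3.75,interpolation=cv2.INTER_CUBIC))
```

```text
[427.38903923  20.62128779  23.26849251] [-1.58494795  1.02682491 17.36581596] 5.925
```

View pics/s4.png

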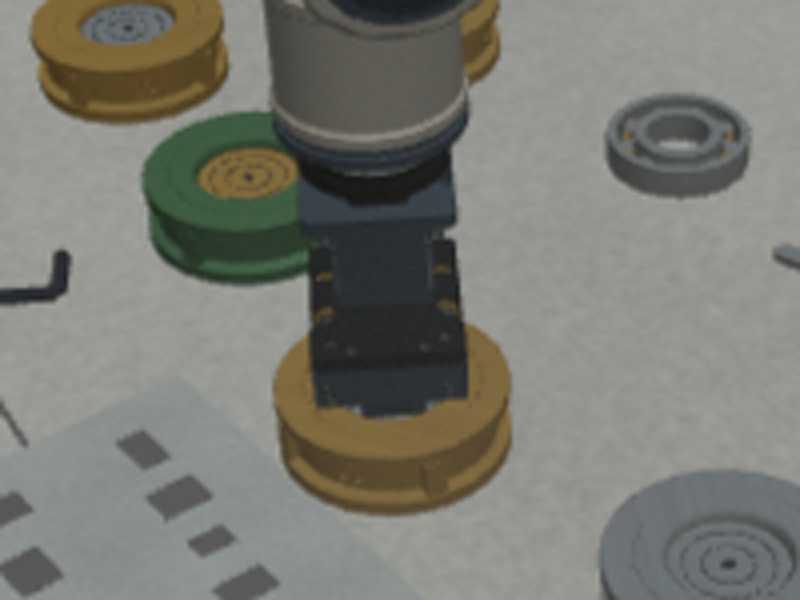

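The call was refused because I wrote one number too many. Nothing moved, so I'm resending it.

Call:
jog_arm(commands=[0, 0, -0.1, 0, 0, 0, 0, 0, 0, -0.1, 0, 0, 0, 0, 0, 0, -0.1, 0, 0, 0, 0, 0, 0, -0.1, 0, 0, 0, 0, 0, 0, -0.1, 0, 0, 0, 0, 0, 0, -0.1, 0, 0, 0, 0, 0, 0, 0, 0, 0, 0, 0, 0, 0, 0, 0, 0, 0, 0])

```text
clock: 6.98
tool_pos: [427.2, 20.6, 46.9]
tool_rot: [0.218, 0.976, -0.0, -0.0]
contact_force: [0.4, -0.2, 0.1]
width: 0.6
```

Run:
```python
from workcell import ctrl, cams
import cv2
s=ctrl.observe(); print(s["tool_pos"],s["contact_force"],s["clock"])
im,_=cams.camera("side"); cv2.imwrite("pics/s5.png",cv2.resize(im[180:340,200:400],None,fx=4,fy=3.75,interpolation=cv2.INTER_CUBIC))
```

```text
[427.21182292  20.62193938  46.85663739] [ 0.36005223 -0.17949013  0.13597984] 6.975
```

View pics/s5.png

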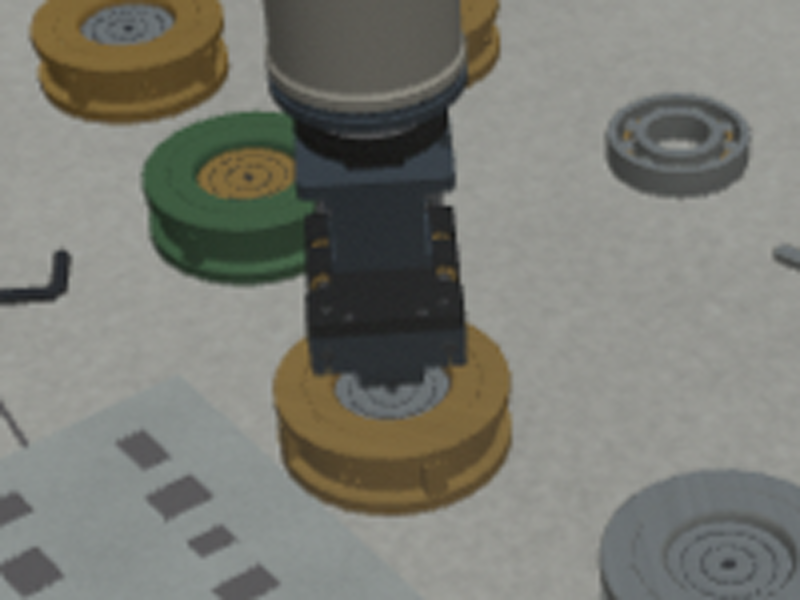

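The disc is back up and the force is zero. Second press: 23 mm down to about 24, then a final small step.

Call:
jog_arm(commands=[0, 0, 0.1, 0, 0, 0, 0, 0, 0, 0.075, 0, 0, 0, 0, 0, 0, 0.075, 0, 0, 0, 0, 0, 0, 0.075, 0, 0, 0, 0, 0, 0, 0.075, 0, 0, 0, 0, 0, 0, 0.075, 0, 0, 0, 0, 0, 0, 0.075, 0, 0, 0, 0, 0, 0, 0.025, 0, 0, 0, 0, 0, 0, 0, 0, 0, 0, 0, 0, 0, 0, 0, 0, 0, 0])

```text
clock: 8.28
tool_pos: [427.2, 20.7, 24.0]
tool_rot: [0.218, 0.976, -0.0, 0.0]
contact_force: [-2.4, 0.5, 13.2]
width: 0.5
```

Call:
jog_arm(commands=[0, 0, 0.02, 0, 0, 0, 0, 0, 0, 0, 0, 0, 0, 0, 0, 0, 0, 0, 0, 0, 0])

```text
clock: 8.65
tool_pos: [427.2, 20.7, 23.4]
tool_rot: [0.218, 0.976, 0.0, 0.0]
contact_force: [-2.1, 0.4, 17.4]
width: 0.7
```

On the stop again at 17.4 N. I'll release slowly first, then lift well clear.

Call:
jog_arm(commands=[0, 0, -0.1, 0, 0, 0, 0, 0, 0, -0.1, 0, 0, 0, 0, 0, 0, -0.1, 0, 0, 0, 0, 0, 0, -0.1, 0, 0, 0, 0, 0, 0, -0.1, 0, 0, 0, 0, 0, 0, -0.1, 0, 0, 0, 0, 0, 0, 0, 0, 0, 0, 0, 0, 0, 0, 0, 0, 0, 0])

```text
clock: 9.65
tool_pos: [427.2, 20.6, 47.1]
tool_rot: [0.218, 0.976, 0.0, -0.0]
contact_force: [-0.4, -0.6, -0.2]
width: 0.3
```

Call:
jog_arm(commands=[0, 0, -0.5, 0, 0, 0, 0, 0, 0, -0.9, 0, 0, 0, 0, 0, 0, -0.9, 0, 0, 0, 0, 0, 0, -0.9, 0, 0, 0, 0, 0, 0, -0.9, 0, 0, 0, 0, 0, 0, -0.5, 0, 0, 0, 0, 0, 0, 0, 0, 0, 0, 0, 0, 0, 0, 0, 0, 0, 0])

```text
clock: 10.65
tool_pos: [426.7, 20.7, 230.3]
tool_rot: [0.218, 0.976, -0.0, -0.001]
contact_force: [-0.8, 0.6, -0.4]
width: 0.1
```

Run:
```python
from workcell import ctrl, cams
import cv2, numpy as np
from h import *
s=ctrl.observe(); print(s["tool_pos"],s["contact_force"],s["clock"],np.abs(s["joint_velocities"]).max())
im,d=cams.camera("side"); cv2.imwrite("pics/s6.png",im)
f=np.load("side0.npz"); K,T=f["K"],f["T"]
for nm,x in (("before",f["d"]),("now",d)):
    p=T@np.r_[np.linalg.inv(K)@[298,284,1.]*np.median(x[281:288,294:303]),1]; print(nm,p.round(1))
df=cv2.absdiff(im,f["im"]).max(2)[255:322,260:336]; print("changed px in valve crop",(df>40).sum())
```

```text
[426.73855298  20.70088745 230.27443506] [-0.83049316  0.61217568 -0.41072044] 10.65 0.007337085856250468
before [427.8  18.1  36.9   1. ]
now [427.8  18.1  36.9   1. ]
changed px in valve crop 0
```

View pics/s6.png

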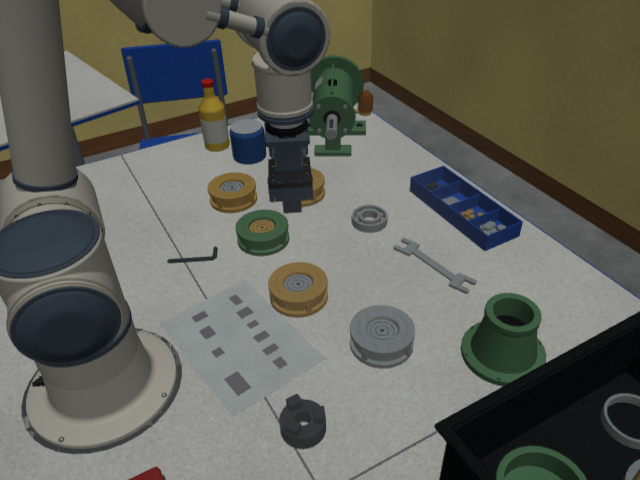

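The side view shows the brass valve at (298,288), unchanged with its disc shut, and every other part in its original place. The arm is still and clear at z = 230. Handing in.

```bash
python3 -c "
from workcell import workorder
print(workorder.sign_off())"
```

```text
the job is handed in; nothing more can be done
None
```

I pressed the brass valve's disc down to its stop twice with closed fingertips, letting it spring back each time, and handed the job in at about 10.7 s. The valve was the brass one farthest to the robot's right, with its disc centre at about (426, 21).

- **Presses:** both went down to TCP z ≈ 23.3 mm at about 17.4 N. On the last step the force rose about 6 N per mm, which matches the stop. After each release the force was back within about 1 N of zero, with the fingertips clear above the disc.
- **Last checks:** the side view showed no changed pixels in the crop around the valve. The disc depth read 36.9 mm, the same as at the start. The other parts looked unmoved by eye, and the arm was still and clear at z = 230 mm.
- **Disagreements and failures:**
  - The three cameras differed by up to about 4 mm on the disc centre, well inside the roughly 10 mm of room around the fingers.
  - The depth reads about 1 mm below the nominal 38 mm, both before and after.
  - One move call was refused for a wrong count of numbers, and nothing moved.

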